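Latch the grating plate into the vegetable slicer

ROBOT

A 7-joint arm with a two-finger parallel gripper is mounted at the origin on the work surface. World frame = base frame: x ahead of the robot, y to its left, z up, the work surface at z = 0. Lengths are in m, angles in rad, forces in N, time in s.
With the tool pointing down it reaches from about 0.4 to 0.875 m from the base axis. Payload 4.4 kg.
Tool frame: the origin (TCP) lies midway between the tips of the shut fingers; the grasp point (between the pads) lies r.pinch_z behind it (r.pinch_z is the distance from the TCP to the grasp point, in m); z points along the fingers, y is the line along which they close (so a half turn about z gives the same grasp; the last joint's range is limited). The gripper opens to 85 mm and grips with 20 to 120 N. Pads are 22 mm wide; open, the fingers measure 114 mm over their backs; the gripper's body (76 mm by 85 mm) begins 54 mm behind the grasp point. The pads swing forward as they close: fully open they stand 13 mm farther back than shut.
Start: joints at [1.086, 0.628, 0.038, 1.517, -0.027, 0.996, -0.02], TCP at [0.264, -0.594, 0.231] pointing down, gripper open.
Joint ranges: [-3.06, 3.06], [-0.37, 2.12], [-1.25, 1.32], [0.18, 2.47], [-1.1, 4.24], [0.23, 1.98], [-2.94, 2.94]. Speed limits (rad/s): [2.57, 2.57, 3.14, 3.14, 3.14, 3.14, 3.14].

INTERFACE

Orientations are given as a rotation vector (axis times angle).
In Python, from workcell import r gives the robot as it stands. The module is installed in compiled form; this text tells all that it offers. Calls block until the motion is done:
- r.move_ptp(position, orientation): joint-space move of the TCP to a pose.
- r.move_linear(position, frame=None, feed=0.15): straight line of the TCP; frame=None keeps the orientation; feed is the mean speed in m/s.
- r.set_joints(angles): joint-space move.
- r.move_gripper(opening, strength=None): finger opening in m; strength is the grip in N (None keeps the last); returns when the fingers have stopped.
- r.hold(seconds).
- r.inverse_kinematics(position, orientation): joint angles nearest the present ones, or None.
- r.camera(name): name is "scene" or "top" or "wrist"; returns a dict with "pixels" (420x560x3 uint8, red, green, blue), "depth" (420x560 float32, m along the optical axis (not along the pixel's ray), 0 where there is no reading), "mtx" (3x3 intrinsics, pixels), "rvec" (rotation vector, rad) and "tvec" (3), from world to camera coordinates, as OpenCV has them. Camera axes: x right, y down, z forward; pixel columns grow to the right and rows downward; lengths in m; the calibration is good to about 2 mm. A picture is of the moment at which its call begins.
A pose or a line that the arm cannot do raises r.IKError and nothing moves.
- r.finish_job(): hands the job in; it is judged then, once.
Readings, each from a call of its own:
- r.current_clock(): time.
- r.current_q(): joint angles.
- r.current_joint_vel(): joint speeds.
- r.current_joint_torque(): joint torques, N m.
- r.current_eef_pos(): TCP position.
- r.current_orientation(): TCP orientation.
- r.current_force(): force on the tool from outside, world axes, zero at the start.
- r.current_ft_torque(): the same for the moment, N m.
- r.current_opening(): finger opening in m.
- r.current_gripper_force(): force on a finger pad.
Only numpy, scipy, OpenCV 4.12 (cv2) and the standard library are available. Lean on these libraries where they do the work, as an engineer would, in place of code of your own. Each camera call takes 0.05 s, during which the arm holds its last target. There are 200 camera calls.

TASK

The grating plate lies loose in the vegetable slicer's bed, a few millimetres short of its end stop. Swing the draw latch's wire loop over the keeper on the plate and hook it behind the keeper's lip, then press the latch lever down over centre until it lies flat on its stop, and press it there for a moment with about 10 newtons, so that the latch draws the plate home and holds it tight. Work gently, never force the loop or the lever, and leave the other kitchen things where they are.

Things in the scene. Friction and masses are not known exactly. Their poses are not given: they have to be found in the camera images.
- bed: White slicer bed with steel fittings, 265 x 136 mm, fixed, on screw feet, its height differing by up to 12 mm. Origin straight under the lever pivot, 15 to 27 mm above the worktop; x = draw axis, level, from the latch towards the plate; z up. Reaches from x = -85 to 180 mm. Floor under the plate (x = 26..160) at z = 30; steel latch base (x = -85..26) at z = 38; its face at x = 26 is the end stop.
- plate: Loose steel grating plate 120 (x) x 110 (y) x 8 mm, about 0.6 kg, held down between the bed's side rails (top at z = 44 mm, lips reaching in to y = +-50.5 mm); it slides along x only. Origin at the centre of its underside, axes as the bed's. Home against the end stop its origin is at x = 86 mm in the bed's frame; it starts 3 to 7 mm short of that.
- keeper (a point): Middle of the keeper's throat, 34 mm from the plate's centre towards the latch, 5.5 mm above the plate's top, axes as the plate's. Keeper: steel hook 24 mm wide (y), 15 mm high; a post 6 mm thick, its +x face 3 mm before this point (latch side); at its top a lip 4 mm thick reaching 4 mm past this point in +x. Throat 11 mm high, open in +x, away from the latch.
- lever (a joint): Angle of the latch lever: 0 = flat (closed, pointing away from the plate), 1.57 = handle upright, up to 2.5 as it tips on towards the plate. Stiff hinge (0.05 N m): stays where it is left. With the loop hooked, some 3 to 5 N square to the handle near its end closes it; past centre, at about 0.25, the loop's tension pulls it flat.
- lever_pivot (a point): Axis of the lever (along the bed's y), 50 mm straight above the bed's origin.
- handle (a point): Steel handle of the lever: a flat plate 30 mm wide (y) and 6 mm thick, from 12 to 68 mm from the pivot, the pivot axis in the plane of its underside (top face at z = 56 mm in the bed's frame when flat; this point: its middle, 40 mm from the pivot). Lying flat it rests on a hard stop, so the force rises steeply: press with 7 to 13 N there; over 18 N it bends.
- handle_end (a point): Middle of the handle's outer edge, 68 mm from the pivot, on the face that is on top when flat. That face looks towards the plate when the lever is upright; it is the face to push.
- loop_pivot (a point): Pin of the wire loop on the lever, 20 mm from the lever pivot on the handle's side: with the lever at angle q it lies at x = 20 mm * cos(3.316 - q), z = 50 mm + 20 mm * sin(3.316 - q) in the bed's frame.
- loop_swing (a joint): Angle of the loop on the lever, -0.5 to 3.0. The loop's elevation above level (seen from its pin towards the plate) is this value minus the lever's. Stiff hinge (0.025 N m): the loop stays where it is left, and when the lever is turned the loop turns with it, unless its crossbar is caught under the keeper's lip. The loop starts raised, 30 to 80 degrees above level.
- loop: Wire loop, origin at its pin, x along the legs. Two legs 5 mm thick at y = +-20 mm, free length 67 mm from pin to crossbar, springy: they stretch up to 9 mm at 5 N per mm. It bends if forced on to the plate or keeper with over 50 N. To pass the lip, let the lever tip towards the plate, to about 2.2 to 2.4; the lever follows when the loop is pulled.
- loop_bar (a point): Middle of the axis of the loop's crossbar, 6 mm thick, which goes behind the keeper's lip.
- loop_ball (a point): Centre of the black ball, 16 mm in diameter, on a 6 mm stem on the crossbar: the grip for moving the loop; it may turn in the fingers. 28 mm from the crossbar's axis, 70 degrees up from the legs' outward direction (9.6 mm beyond and 26.3 mm above the crossbar when the loop lies level).
- board: Fixed wooden board 290 x 360 x 15 mm under the slicer; origin at the centre of its underside.
- carrot: Loose carrot 150 mm long, 26 mm thick, lying beside the slicer on its board. Leave alone.
- ramekin: Small white ramekin, 68 mm across, 45 mm high, beside the slicer on its board. Leave alone.
- salad_bowl: White bowl, 220 mm across, 85 mm high. Leave alone.
- mug: Beige mug, 80 mm across, 75 mm high. Leave alone.
- spoon: Spoon with a wooden handle, lying on the worktop. Leave alone.
Things that resemble listed ones, but are neither listed nor needed, are in the scene too. Leave any orange or yellow look-alike of the plate alone.

How it is judged:
By the outcome, as a careful person would: the job done as asked, in the order asked, and still so for the second after the job is handed in, with the robot touching nothing.
It also fails if it takes over 58 s, if anything falls off the work surface, if the arm or the gripper's body presses on something with over 40 N, if the wrist force passes 120 N, or if a joint passes its speed limit or range.

## Working session

There is one attempt and no reset: what is moved stays moved. The work goes in short steps, each a Python script; the robot and the scene stay as the last script left them, time stands still between calls to the robot, and variables do not carry over. Pictures are saved under pics/ and viewed, at most 10 in all, crops included, and the job is handed in when it is done.

```bash
mkdir -p pics; cat > h.py <<'E'
import numpy as np, cv2, os
from workcell import r
from scipy.spatial.transform import Rotation as R
def snap(name,fn=None):
    c=r.camera(name); np.savez('%s.npz'%(fn or name),**c)
    if fn: cv2.imwrite('pics/%s.png'%fn,c['pixels'][:,:,::-1])
    return c
def load(fn): return dict(np.load('%s.npz'%fn))
def cloud(c):
    d=c['depth']; v,u=np.indices(d.shape); K=c['mtx']
    P=np.stack([(u-K[0,2])*d/K[0,0],(v-K[1,2])*d/K[1,1],d],-1)
    Rm=cv2.Rodrigues(c['rvec'])[0]; W=(P-c['tvec'].reshape(3))@Rm
    W[d==0]=np.nan; return W
E
python3 - <<'E'
from h import *
a=snap('top','top1');b=snap('scene','scene1')
im=np.hstack([a['pixels'],b['pixels']])
print(a['mtx'],r.current_clock(),r.pinch_z)
for c in(a,b): print(-cv2.Rodrigues(c['rvec'])[0].T@c['tvec'].reshape(3))
E
```

```text
[[524.01093796   0.         287.64394583]
 [  0.         524.01093796 201.83092453]
 [  0.           0.           1.        ]] 0.1 0.0187
[0.42649841 0.01892686 1.52217526]
[ 1.03108977 -0.96209084  1.2452576 ]
```

View pics/top1.png

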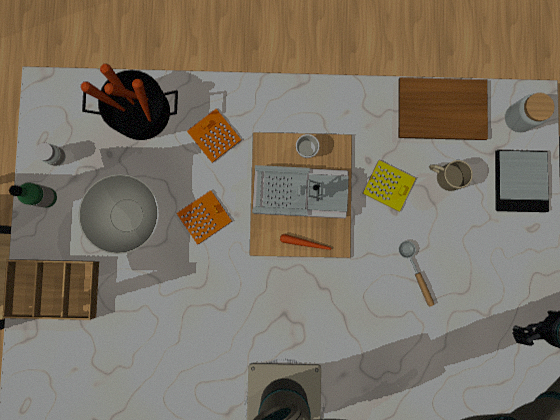

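View pics/scene1.png

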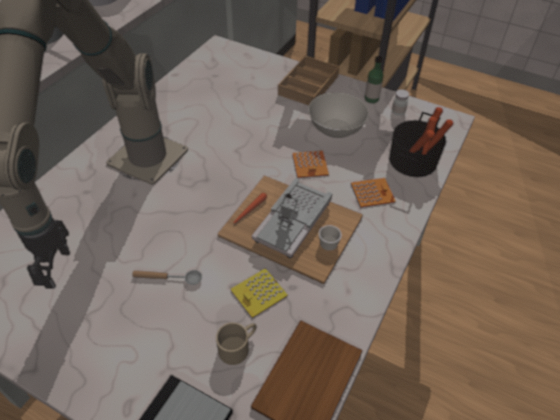

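The top view shows the slicer at about (300,190), plate to the left (+y) and latch to the right, with its ball near (316,187). The carrot is at (305,242) and the ramekin at (307,146). I'll get rough positions, then a close wrist view.

```bash
python3 - <<'E'
from h import *
W=cloud(load('top1'))
for n,(u,v) in dict(ball=(316,187),plate=(278,190),base=(343,192),c1=(254,168),c2=(348,168),c3=(254,214),c4=(348,214),carrot=(305,242),ram=(307,146)).items(): print(n,W[v,u].round(4))
p=W[190,300]; 
R0=R.from_rotvec(r.current_orientation()); print(R0.as_matrix().round(3))
for x,y in((0.42,-0.03),(0.45,-0.1),):
    q=r.inverse_kinematics([x,y,0.40],r.current_orientation()); print(q)
c=r.camera('wrist'); Rc=cv2.Rodrigues(c['rvec'])[0]; C=-Rc.T@c['tvec'].reshape(3)
print('cam in tool',R0.as_matrix().T@(C-r.current_eef_pos()), 'view dir tool', (R0.as_matrix().T@Rc.T).round(3), c['mtx'][0,0])
E
```

```text
ball [ 0.5875 -0.0677  0.1783]
plate [0.5902 0.0312 0.0637]
base [ 0.5893 -0.1514  0.0604]
c1 [0.6585 0.1029 0.0131]
c2 [ 0.6637 -0.1694  0.0226]
c3 [0.5248 0.0993 0.0103]
c4 [ 0.5303 -0.171   0.0225]
carrot [ 0.4472 -0.0485  0.0367]
ram [ 0.7266 -0.0497  0.0159]
[[ 0.914  0.407 -0.001]
 [ 0.407 -0.914  0.002]
 [-0.    -0.002 -1.   ]]
[ 0.23131146  0.12415624 -0.25744582  1.82764924  0.03217052  1.19471667
 -1.18806598]
[ 0.30912967  0.19011705 -0.18425343  1.74448154  0.03540449  1.21128139
 -1.03635622]
cam in tool [ 0.07628666 -0.0013729  -0.14251827] view dir tool [[ 0.001 -0.955 -0.296]
 [ 1.     0.002  0.   ]
 [ 0.    -0.296  0.955]] 305.81429562264015
```

```bash
cat >> h.py <<'E'
def ori(xa,za):
    "tool rotation from tool x axis hint and tool z axis"
    z=np.array(za,float); z/=np.linalg.norm(z); x=np.array(xa,float); x-=z*(x@z); x/=np.linalg.norm(x)
    return R.from_matrix(np.c_[x,np.cross(z,x),z])
E
python3 - <<'E'
from h import *
print(r.inverse_kinematics([.58,-.04,.29],ori([-1,0,0],[0,0,-1]).as_rotvec()))
print(r.inverse_kinematics([.58,-.04,.29],ori([0,-1,0],[0,0,-1]).as_rotvec()))
for s in(1,-1):
  o=ori([s,0,0],[0,0,-1]).as_rotvec()
  try:
    r.move_ptp([.58,-.04,.40],o); r.move_linear([.58,-.04,.29]);print('s',s);break
  except r.IKError as e: print(s,e)
snap('wrist','w1'); print(r.current_clock(),r.current_q())
E
```

```text
[ 0.47529383  0.55094891 -0.72727529  1.62558147  0.39733871  1.11840897
  1.21586061]
[-0.30262683  0.50919524  0.50730561  1.64876216 -0.27564623  1.05550069
 -2.85389829]
s 1
3.4333 [ 0.05042951  0.46728545 -0.04513124  1.63662087  0.0236907   1.03597509
 -1.57291845]
```

View pics/w1.png

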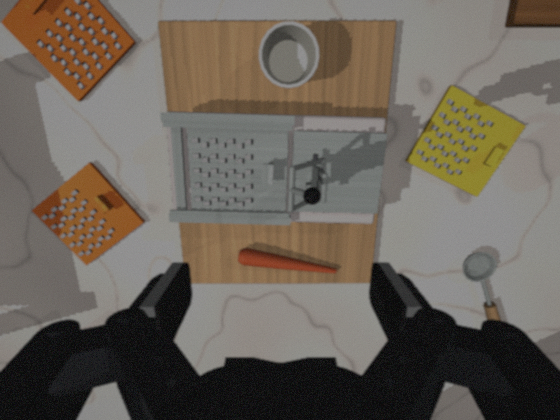

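The slicer fills (165–385, 110–225): plate on the left, ball at (312,196), keeper near (280,172). I'll enlarge this area and get the heights.

```bash
python3 - <<'E'
from h import *
c=load('w1');W=cloud(c)
im=c['pixels'][105:230,160:395,::-1]; im=cv2.convertScaleAbs(cv2.resize(im,None,fx=3.4,fy=3.4,interpolation=cv2.INTER_CUBIC),alpha=1.5)
cv2.imwrite('pics/w1c.png',im)
np.set_printoptions(linewidth=220,suppress=True)
print('z mm map'); print((W[110:230:5,166:394:6,2]*1000).round(0))
E
```

```text
z mm map
[[  1.  15.  14.  16.  14.  16.  15.  13.  15.  14.  14.  16.  16.  14.  15.  15.  16.  15.  15.  14.  15.  14.  14.  14.  15.  14.  14.  15.  14.  15.  13.  15.  16.  14.  14.  15.  15.  -1.]
 [ 68.  68.  66.  68.  66.  67.  66.  67.  66.  67.  68.  66.  68.  66.  67.  66.  66.  66.  54.  52.  52.  52.  52.  51.  50.  15.  16.  17.  15.  15.  15.  16.  16.  16.  16.  14.  17.  -1.]
 [ nan  67.  68.  69.  68.  69.  68.  68.  68.  68.  66.  68.  68.  67.  68.  67.  67.  67.  67.  68.  66.  67.  54.  54.  54.  54.  53.  54.  53.  54.  54.  54.  55.  55.  54.  54.  53.  -0.]
 [ 68.  68.  67.  67.  67.  68.  68.  67.  68.  68.  68.  68.  67.  69.  68.  67.  67.  68.  66.  68.  67.  66.  55.  53.  54.  55.  53.  54.  53.  55.  54.  54.  53.  56.  56.  55.  54.   0.]
 [  0.  60.  60.  54.  63.  62.  62.  64.  61.  63.  63.  61.  62.  62.  62.  63.  61.  62.  63.  62.  63.  68.  55.  52.  54.  53.  55.  54.  53.  54.  54.  54.  54.  55.  54.  55.  54.  -0.]
 [  0.  59.  60.  53.  61.  62.  63.  63.  61.  61.  62.  62.  62.  62.  62.  62.  60.  63.  62.  62.  63.  53.  63.  62.  63.
[... 2841 characters left out ...]
 63.  62.  62.  63.  62.  61.  54. 152.  62.  62.  62.  61.  62.  62.  63.  62.  62.  63.  61.  63.  62.  62.  -1.   1.]
 [  1.  68.  68.  68.  67.  68.  67.  68.  68.  68.  68.  67.  68.  67.  68.  70.  67.  69.  69.  67.  67.  54.  55.  55.  54.  55.  54.  56.  54.  54.  53.  54.  54.  54.  53.  17.   2.  -1.]
 [  0.  66.  66.  67.  67.  65.  66.  68.  66.  67.  65.  67.  66.  66.  66.  65.  66.  67.  68.  67.  67.  55.  52.  54.  55.  54.  54.  53.  55.  55.  55.  53.  54.  54.  54.  16.  -0.   1.]
 [  0.  -1.   1.  14.  15.  15.  15.  16.  16.  15.  15.  15.  15.  16.  16.  16.  15.  14.  15.  14.  14.  16.  15.  16.  15.  17.  16.  16.  14.  15.  15.  15.  15.  17.  17.  16.  -0.   0.]]
```

View pics/w1c.png

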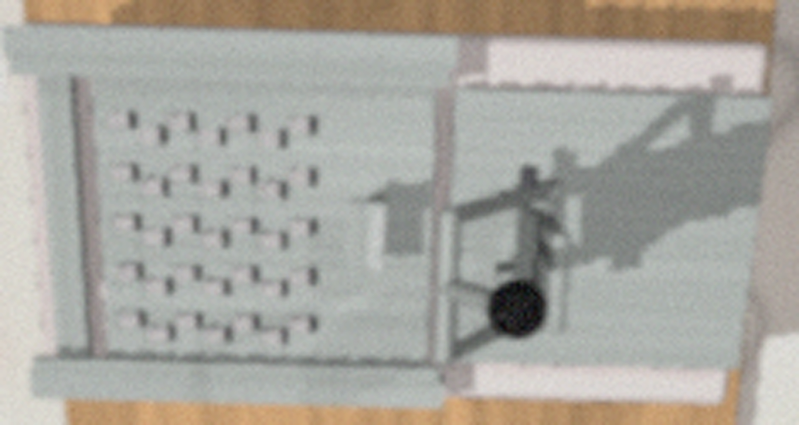

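```bash
cat >> h.py <<'E'
def bedfit(W):
    m=np.zeros(W.shape[:2],bool); m[108:232,158:394]=1
    z=W[...,2]; m&=(z>.049)&(z<.0715)
    m=cv2.morphologyEx(m.astype(np.uint8),cv2.MORPH_OPEN,np.ones((3,3)))>0
    P=W[m]; return P
E
python3 - <<'E'
from h import *
np.set_printoptions(linewidth=200,suppress=True)
W=cloud(load('w1')); P=bedfit(W)
(c,s,a)=cv2.minAreaRect((P[:,:2]*1000).astype(np.float32)); print(c,s,a)
# yaw from rails sides: steel rails z>.065
zt=np.median(P[(P[:,2]>.060)&(P[:,2]<.0645),2]);print('z base/plate',zt, 'rail',np.median(P[P[:,2]>.066,2]))
Q=P[P[:,2]>.0655]
best=[]
for side in(1,-1):
    S=Q[(Q[:,0]-.592)*side>0]
    # outer & inner edges per y-bin
    b=np.round(S[:,1]/.004).astype(int)
    ys=[];xo=[];xi=[]
    for k in np.unique(b):
        t=S[b==k]
        if len(t)>20: ys.append(t[:,1].mean());xo.append(np.percentile(t[:,0]*side,98)*side);xi.append(np.percentile(t[:,0]*side,2)*side)
    ys=np.array(ys)
    for e in(xo,xi): 
        p=np.polyfit(ys,e,1); res=np.array(e)-np.polyval(p,ys); k=abs(res)<.002; p=np.polyfit(ys[k],np.array(e)[k],1); print(side,p,np.std(res[k]),k.sum())
E
```

```text
(588.4559936523438, -31.8511962890625) (265.00311279296875, 135.9977569580078) 88.50511169433594
z base/plate 0.06221102453787231 rail 0.06740863815250804
1 [0.02615053 0.65545007] 0.0003202080219332798 38Traceback (most recent call last):
  File "<stdin>", line 19, in <module>
    raise TypeError("expected non-empty vector for x")
TypeError: expected non-empty vector for x
```

```bash
cat >> h.py <<'E'
UX=np.array([np.cos(np.deg2rad(88.505)),np.sin(np.deg2rad(88.505)),0]); UY=np.array([-UX[1],UX[0],0]); UZ=np.array([0,0,1.])
B=np.c_[UX,UY,UZ]
O=np.array([.58846,-.03185,.0242])-.0475*UX
def tobed(P): return (P-O)@B
def tow(p): return O+B@np.asarray(p,float)
PIV=np.array([0,0,.05])
def pin(q): return np.array([.02*np.cos(3.316-q),0,.05+.02*np.sin(3.316-q)])
def bar(q,e,L=.067): return pin(q)+L*np.array([np.cos(e),0,np.sin(e)])
def ball(q,e,L=.067): return bar(q,e,L)+.028*np.array([np.cos(e+1.2217),0,np.sin(e+1.2217)])
E
python3 - <<'E'
from h import *
np.set_printoptions(linewidth=200,suppress=True)
c=load('w1');W=tobed(cloud(c))
m=np.isfinite(W[...,2])&(abs(W[...,1])<.06)&(abs(W[...,0])<.1)&(W[...,2]>.06)&(W[...,2]<.2)
P=W[m]; col=c['pixels'][m].max(1)
bl=P[(P[:,2]>.145)]; 
print('ball top pts',len(bl),bl.mean(0),bl[:,2].max())
from scipy.optimize import least_squares
s=least_squares(lambda v:np.linalg.norm(bl-v,axis=1)-.008,bl.mean(0)-[0,0,.005],loss='soft_l1',f_scale=.001).x; print('ball',s)
for lo in np.arange(.06,.16,.006):
    t=P[(P[:,2]>=lo)&(P[:,2]<lo+.006)]
    print(round(lo,3),[ (round(x*1000),round(y*1000)) for x,y in t[::max(1,len(t)//12),:2]])
# keeper / gap
k=W[(W[...,2]>.047)&(W[...,2]<.058)&(abs(W[...,1])<.02)&(W[...,0]>.03)&(W[...,0]<.075)]
print('keeper',len(k),k.mean(0),np.percentile(k,[3,97],axis=0))
g=W[(W[...,2]>.026)&(W[...,2]<.034)&(abs(W[...,1])<.048)&(W[...,0]>.015)&(W[...,0]<.045)]
print('gap',len(g),np.percentile(g[:,0],[2,50,98]))
E
```

```text
ball top pts 257 [ 0.01311091 -0.00153809  0.15355627] 0.15713925784705499
ball [ 0.01256297 -0.00013634  0.1483442 ]
0.06 [(5, -11), (5, -9), (5, -7), (5, -6), (5, -4), (5, 11)]
0.066 [(-2, -23), (-4, -23), (-6, -23), (-8, -22), (-7, -19), (-8, -18), (2, -15), (4, -12), (4, -10), (5, -9), (5, -5), (4, -5), (4, -2), (5, 0), (4, 2), (4, 4), (4, 7), (4, 9)]
0.072 [(-1, -23), (-3, -21), (-6, -20), (-4, -18), (-3, -17), (-1, -16), (4, -14), (-4, -15), (-4, -14), (4, -11), (4, -4), (4, 2)]
0.078 [(3, -22), (-1, -22), (0, -21), (1, -20), (1, -19), (0, -15), (0, -15), (4, -12), (3, -9), (3, -7), (3, -5), (4, -1), (3, 2), (3, 5)]
0.084 [(5, -23), (3, -22), (4, -21), (2, -20), (1, -15), (1, -15), (3, -12), (3, -10), (3, -7), (3, -4), (3, 0), (3, 2), (3, 5)]
0.09 [(9, -22), (9, -22), (7, -21), (7, -20), (7, -18), (2, -14), (-1, -15), (2, -14), (2, -10), (3, -7), (3, -7), (3, -2), (3, 0), (3, 4)]
0.096 [(13, -22), (10, -22), (10, -21), (10, -20), (10, -19), (0, -15), (-2, -15), (2, -11), (2, -8), (2, -4), (2, -4), (2, 0), (2, 3)]
0.102 [(14, -23), (13, -22), (16, -21), (14, -19), (2, -14), (2, 
[... 778 characters left out ...]
-3), (21, -3), (19, -3), (23, -2), (21, -2), (23, -1), (22, -2), (20, -2), (24, 0), (22, 0), (20, -1), (23, 1), (21, 1), (22, 2), (21, 2)]
0.144 [(15, -7), (14, -8), (12, -8), (10, -8), (16, -7), (10, -7), (18, -6), (8, -6), (18, -5), (19, -3), (20, -3), (5, -2), (21, 0)]
0.15 [(15, -7), (16, -6), (13, -6), (10, -5), (9, -4), (6, -3), (5, -1), (17, 0), (15, 0), (10, 1), (17, 4), (13, 4), (13, 6)]
0.156 [(15, -4), (13, -4), (14, -2), (13, -2), (10, -2), (14, -1), (13, 0), (12, 0), (12, 1), (16, 2), (13, 2), (12, 2), (13, 3)]
keeper 229 [ 0.05532924 -0.00036602  0.05294084] [[ 0.04912509 -0.01188637  0.05142625]
 [ 0.06196812  0.01110659  0.05434297]]
gap 232 [0.0260375  0.02983907 0.03175567]
```

Everything agrees: the bed fits 265.0 × 136.0 mm, the plate gap is 5.8 mm, and the lever is at about 1.47 with the loop at about 58° elevation. The ball lies 81 mm from the pin, as it should. Next I grasp the ball.

```bash
cat >> h.py <<'E'
KX=.0578
def tool(t): return ori(UX,B@np.array([-np.sin(t),0,-np.cos(t)]))
T=np.deg2rad(15); RO=tool(T); ZT=RO.as_matrix()[:,2]
def tcp(b,off=.0137): return tow(b)+ZT*off     # TCP for ball at bed point b
def F(): return (B.T@r.current_force()).round(1)
E
python3 - <<'E'
from h import *
b=np.array([.0126,0,.1483]); print(b, ball(1.47,np.deg2rad(58.3)))
for w in (tcp(b),tcp(ball(2.3,-.36))): print(w, r.inverse_kinematics(w,RO.as_rotvec()))
r.move_gripper(.045,20)
r.move_ptp(tcp(b)-ZT*.07,RO.as_rotvec()); r.move_linear(tcp(b),feed=.08)
print(r.current_clock(),F())
snap('wrist','w2')
r.move_gripper(.0,20); print(r.current_opening(),r.current_gripper_force(),F(),r.current_clock(), r.current_q())
E
```

```text
[0.0126 0.     0.1483] [0.0124186  0.         0.14822601]
[ 0.58745696 -0.07028273  0.15926682] [ 0.0866111   0.6560293  -0.26616153  1.76651664  0.56570852  0.86364385
 -0.5558994 ]
[0.58951472 0.00856306 0.07561521] [-0.08443327  0.7843192  -0.20629953  1.78714804  0.60544193  0.7487149
 -0.74622636]
5.925 [ 0.3  0.6 -0.5]
0.014042503207837623 19.454542994499207 [0.6 0.9 2. ] 6.3583 [ 0.09430018  0.65669554 -0.27883766  1.76595802  0.57422819  0.86802613
 -0.56349189]
```

View pics/w2.png

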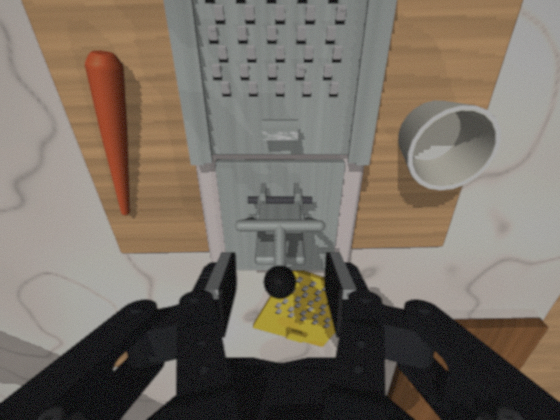

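The picture shows the ball at (279,281), midway between the open fingers, with the crossbar at (280,226) and the keeper at (280,133). The 14 mm grip suggests the ball is near the pad edge, so I'll regrasp 5 mm deeper.

```bash
python3 - <<'E'
from h import *
r.move_gripper(.03,20)
c=r.camera('wrist'); W=tobed(cloud(c))
m=np.isfinite(W[...,2])&(abs(W[...,1])<.0085)&(abs(W[...,0]-.0126)<.009)&(W[...,2]>.143)&(W[...,2]<.165); bl=W[m]
from scipy.optimize import least_squares
if len(bl)>20: print(len(bl),least_squares(lambda v:np.linalg.norm(bl-v,axis=1)-.008,[.0126,0,.148],loss='soft_l1',f_scale=.001).x)
b=np.array([.0126,0,.1483])
r.move_linear(tcp(b,.0190),feed=.05)
r.move_gripper(.0,20); print(r.current_opening(),r.current_gripper_force(),F(),r.current_clock(), tobed(r.current_eef_pos()))
E
```

```text
920 [ 0.01295797 -0.00059905  0.14825175]
0.013970013882946686 19.470732808113098 [-0.4 -0.6 -0.5] 7.25 [ 7.68635185e-03 -6.60057813e-05  1.29960045e-01]
```

```bash
python3 - <<'E'
from h import *
d=np.deg2rad
off=.0190
# correct for actual ball vs model
b0=ball(1.47,d(58.3)); 
pts=[(1.65,47),(1.85,35),(2.05,24),(2.2,13),(2.3,3),(2.3,-6)]
for q,e in pts:
    r.move_linear(tcp(ball(q,d(e)),off),feed=.06); f=F(); print(q,e,tobed(r.current_eef_pos()).round(4),f,r.current_opening().__round__(4))
    if np.linalg.norm(f)>15: print('stop');break
print(r.current_clock()); snap('wrist','w3')
E
```

```text
1.65 47 [2.670e-02 1.000e-04 1.252e-01] [-1.5 -1.5 -2. ] 0.0142
1.85 35 [4.510e-02 1.000e-04 1.167e-01] [-0.8 -1.  -2.4] 0.0143
2.05 24 [6.070e-02 1.000e-04 1.056e-01] [-1.1 -1.4 -1.5] 0.0143
2.2 13 [ 0.0731 -0.      0.0922] [-1.6 -0.5 -0.4] 0.014
2.3 3 [ 0.0812 -0.      0.0786] [-1.  -0.1  0.1] 0.014
2.3 -6 [ 0.0853 -0.      0.0663] [0.4 0.5 0.6] 0.0142
9.9
```

View pics/w3.png

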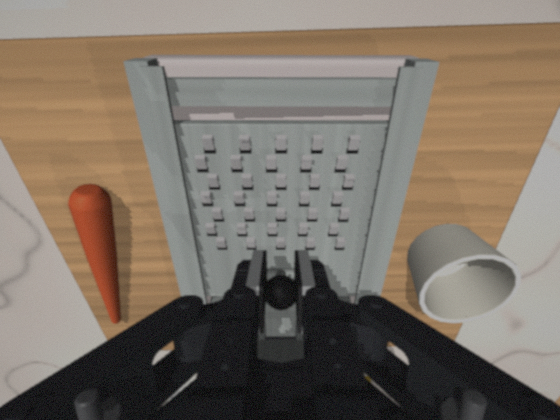

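The ball is still held, at (280,292), and the tipped lever shows just below it. Now I lower the bar behind the lip and draw it in.

```bash
cat >> h.py <<'E'
from scipy.optimize import brentq
def qe(bx,bz,L=.067):
    f=lambda q: np.hypot(bx-pin(q)[0],bz-pin(q)[2])-L
    q=brentq(f,.5,2.45); p=pin(q); return q,np.arctan2(bz-p[2],bx-p[0])
E
python3 - <<'E'
from h import *
d=np.deg2rad; off=.0190
seq=[(2.3,d(-13)),(2.3,d(-20.6))]+[qe(x,.0438) for x in (.069,.065,.062,.060,.0588)]
for q,e in seq:
    r.move_linear(tcp(ball(q,e),off),feed=.05); f=F(); print(round(q,2),round(np.rad2deg(e),1),bar(q,e).round(4),tobed(r.current_eef_pos()).round(4),f,round(r.current_opening(),4))
    if np.linalg.norm(f)>12: print('stop');break
print(r.current_clock()); snap('scene','s2')
c=load('s2'); K=c['mtx'];Rm=cv2.Rodrigues(c['rvec'])[0]
p=(K@(Rm@tow([.05,0,.06])+c['tvec'].reshape(3))); u,v=(p[:2]/p[2]).astype(int)
cv2.imwrite('pics/s2c.png',cv2.convertScaleAbs(cv2.resize(c['pixels'][v-45:v+45,u-60:u+60,::-1],None,fx=6,fy=6,interpolation=cv2.INTER_CUBIC),alpha=1.5))
E
```

```text
2.3 -13.0 [0.0758 0.     0.0519] [0.0865 0.     0.0567] [2.  0.4 0.4] 0.0136
2.3 -20.6 [0.0733 0.     0.0434] [0.0866 0.     0.0459] [ 0.9 -0.   0.4] 0.0144
2.09 -21.9 [0.069  0.     0.0438] [ 0.0844 -0.0002  0.0464] [ 5.5 -0.9 -0.5] 0.0141
1.91 -22.8 [0.065  0.     0.0438] [ 0.0802 -0.0003  0.0461] [ 4.3 -0.1  0.6] 0.0142
1.76 -23.0 [0.062  0.     0.0438] [ 0.0768 -0.0002  0.046 ] [ 5.5 -0.6  0.2] 0.0141
1.66 -23.0 [0.06   0.     0.0438] [ 0.0757 -0.0003  0.0459] [ 7.4 -0.7 -0.3] 0.0144
1.6 -22.8 [0.0588 0.     0.0438] [ 0.075  -0.0003  0.0459] [ 7.3 -0.5  0.5] 0.014
11.9167
```

View pics/s2c.png

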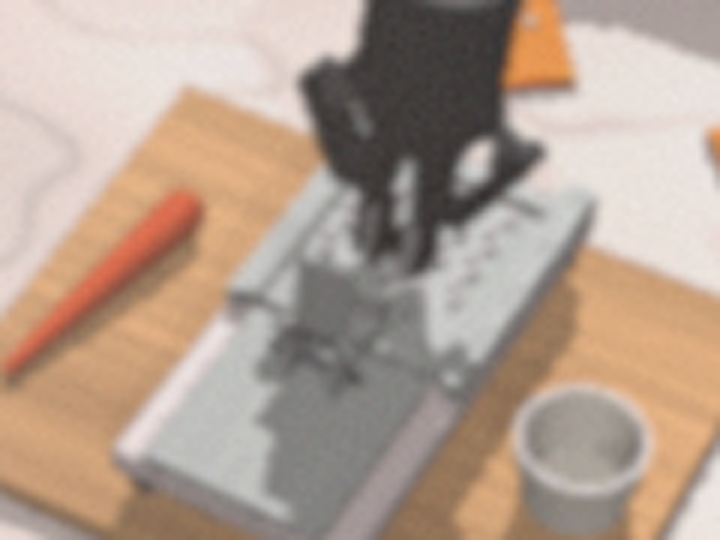

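```bash
python3 - <<'E'
from h import *
off=.0190
for x in (.0575,.0562,.055):
    q,e=qe(x,.0440); r.move_linear(tcp(ball(q,e),off),feed=.03); r.hold(.15); f=F(); print(x,round(q,2),'cmd',tobed(tcp(ball(q,e),off)).round(4),tobed(r.current_eef_pos()).round(4),f)
    if np.linalg.norm(f)>12: break
# lift test
p=tcp(ball(q,e),off)
for dz in(.002,.004,.006):
    r.move_linear(p+[0,0,dz],feed=.03); r.hold(.1); f=F(); print('lift',dz,tobed(r.current_eef_pos()).round(4),f)
    if f[2]<-8: break
print(r.current_clock())
E
```

```text
0.0575 1.52 cmd [ 0.0715 -0.      0.0463] [ 0.0732 -0.0002  0.0461] [ 6.8 -0.6 -1.5]
0.0562 1.44 cmd [0.07   0.     0.0465] [ 0.0717 -0.0002  0.0463] [ 6.4 -0.9 -0.4]
0.055 1.37 cmd [ 0.0687 -0.      0.0466] [ 0.0702 -0.0002  0.0464] [ 6.5 -1.4 -0.7]
lift 0.002 [ 0.0701 -0.0002  0.0485] [ 6.2 -0.8  0.3]
lift 0.004 [0.07 0.   0.05] [ 6.  -1.6 -3.3]
lift 0.006 [0.0698 0.0002 0.0515] [ 5.8 -1.1 -6.3]
14.2167
```

The lift force rises once the bar has come up about 2 mm, so it is caught under the lip. I'll release and check.

```bash
python3 - <<'E'
from h import *
p=r.current_eef_pos(); r.move_linear(p-np.array([0,0,.004]),feed=.05)
r.move_gripper(.045); print(F())
p=r.current_eef_pos(); r.move_linear(p-ZT*.09,feed=.15)
r.move_ptp(tow([-.02,0,.24]),tool(0).as_rotvec()); print(r.current_clock())
c=snap('wrist','w4')
np.set_printoptions(suppress=True)
W=tobed(cloud(c)); f=np.isfinite(W[...,2])&(abs(W[...,1])<.03)
P=W[f]
for lo in np.arange(.056,.14,.006):
    t=P[(P[:,2]>=lo)&(P[:,2]<lo+.006)&(abs(P[:,0])<.12)]
    t=t[abs(t[:,1])<.025]
    if len(t): print(round(lo,3),len(t),[ (round(x*1000),round(y*1000)) for x,y in t[::max(1,len(t)//9),:2]])
k=P[(P[:,2]>.049)&(P[:,2]<.0545)&(abs(P[:,1])<.012)&(P[:,0]>.03)&(P[:,0]<.072)]
print('top near keeper x pct',np.percentile(k[:,0],[3,20,50,80,97]))
g=W[(W[...,2]>.026)&(W[...,2]<.034)&(abs(W[...,1])<.048)&(W[...,0]>.015)&(W[...,0]<.045)]
print('gap',len(g),np.percentile(g[:,0],[2,50,98]) if len(g) else '')
E
```

```text
[-0.  -0.5  0.6]
16.3
0.056 181 [(65, 2), (29, -21), (25, -21), (22, 20), (20, 18), (18, -20), (15, -23), (11, 21), (4, 13), (1, -17)]
0.062 253 [(80, 1), (75, -7), (68, -2), (12, 19), (8, 21), (5, 20), (3, 3), (2, 9), (0, 16), (-3, -23)]
0.068 346 [(79, 2), (76, -2), (73, -2), (70, -3), (1, 12), (1, 5), (-2, 19), (-5, -20), (-7, -17), (-11, -20)]
0.074 80 [(0, 12), (0, 3), (0, -7), (0, 10), (0, 1), (0, -7), (-1, -15), (-1, 7), (-1, -3), (-1, -12)]
0.08 74 [(-1, 1), (-1, 8), (-2, 0), (-2, -8), (-2, 11), (-2, 3), (-2, -5), (-2, -13), (-3, 2), (-3, -14)]
0.086 87 [(-3, 12), (-3, -2), (-3, 11), (-3, 2), (-3, -7), (-4, 14), (-4, 5), (-3, -4), (-4, -13), (-4, -1)]
0.092 88 [(-4, 14), (-4, -2), (-4, -13), (-5, 7), (-5, -2), (-5, -10), (-5, 10), (-5, 1), (-5, -8), (-6, 13)]
0.098 94 [(-6, 12), (-6, 2), (-6, -8), (-7, 8), (-6, -2), (-6, -11), (-7, 8), (-7, -1), (-7, -10), (-8, 0)]
0.104 105 [(-7, 12), (-7, -1), (-7, -13), (-8, 6), (-8, -5), (-8, -15), (-8, 5), (-8, -5), (-9, 14), (-9, -7)]
0.11 146 [(-9, 12), (-10, 14), (-9, -1), (-10, 14), (-10, -2), (-10, 14), (-10, -8), (-12, 2), (-14, -1), (-15, -11)]
0.116 131 [(-10, 13), (-11, 10), (-11, -9), (-12, 6), (-12, -7), (-13, 7), (-13, -11), (-14, 1), (-15, 11), (-15, -8)]
top near keeper x pct [0.04353934 0.04559014 0.0505274  0.05448987 0.05941444]
gap 0
```

View pics/w4.png

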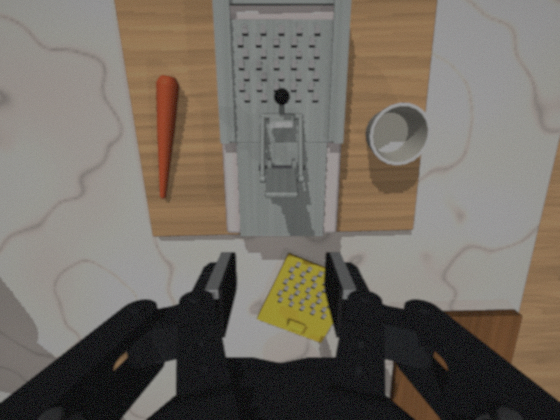

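The lever now stands at about 1.32. The loop lies down to the keeper with its ball at (281,97) beyond it, and the gap at the end stop is closed. Next, shut fingers press the lever down along its arc.

```bash
cat >> h.py <<'E'
def press(q,pen=0.,d=None):
    t=.55*max(q,0); de=q-t; d=(.054-.003*q) if d is None else d
    u=np.array([-np.cos(q),0,np.sin(q)]); n=np.array([np.sin(q),0,np.cos(q)])
    return tow(PIV+d*u+(.006+.011*np.sin(abs(de))-pen)*n), tool(t).as_rotvec()
E
python3 - <<'E'
from h import *
q0=1.32
for q in (1.32,.7,0): p,o=press(q); print(tobed(p).round(3), r.inverse_kinematics(p,o))
r.move_gripper(0,20)
p,o=press(q0); z=R.from_rotvec(o).as_matrix()[:,2]
r.move_ptp(p-z*.05,o); r.move_linear(p-z*.008,feed=.1); print('near',F(),r.current_clock())
for q in (1.3,1.2,1.1,1.0):
    p,o=press(q,.001); r.move_linear(p,o,feed=.05); n=np.array([np.sin(q),0,np.cos(q)]); f=F(); print(q,f,'normal',round(f@n,1),(tobed(r.current_eef_pos())-tobed(p)).round(4))
    if np.linalg.norm(f)>14: break
snap('wrist','w5'); print(r.current_clock())
W=tobed(cloud(load('w5'))); c=load('w5')
m=np.isfinite(W[...,2])&(abs(W[...,1])<.01)&(W[...,0]>.05)&(W[...,0]<.1)&(W[...,2]>.055)&(W[...,2]<.09); bl=W[m]
print('ball pts',len(bl),bl.mean(0) if len(bl) else '')
E
```

```text
[-0.001  0.     0.101] [-0.28472712  0.82998486 -0.0196892   1.76333459  0.847245    1.02382702
 -0.95948405]
[-0.034 -0.     0.091] [ 0.02223261  0.73189317 -0.16013044  1.80586629  0.71255756  0.80076443
 -0.68059057]
[-0.054  0.     0.056] [ 0.40548256  0.77838308 -0.37042375  1.77501192  0.42306591  0.66760112
 -0.23026242]
near [-0.4 -0.8  0.2] 18.2833
1.3 [0.4 0.8 0.5] normal 0.5 [-0.0003  0.0001  0.0001]
1.2 [-0.   0.4 -0.1] normal -0.0 [-0.001  -0.0001  0.0008]
1.1 [ 0.8  0.2 -0.2] normal 0.6 [-0.0006 -0.      0.0004]
1.0 [0.1 0.1 0.7] normal 0.5 [-0.0002 -0.0001  0.0003]
19.4667
ball pts 1575 [ 0.07289573 -0.00058836  0.06987251]
```

```bash
python3 - <<'E'
from h import *
for q in (.9,.8,.7,.6,.5):
    p,o=press(q,.001); r.move_linear(p,o,feed=.05); n=np.array([np.sin(q),0,np.cos(q)]); f=F(); print(q,f,'normal',round(f@n,1),(tobed(r.current_eef_pos())-tobed(p)).round(4))
    if np.linalg.norm(f)>14: break
c=snap('wrist','w6'); print(r.current_clock())
E
```

```text
0.9 [ 0.7 -1.7  3. ] normal 2.4 [-0.0001 -0.0001  0.0002]
0.8 [ 0.4 -0.9  2.2] normal 1.8 [-0.0003 -0.0001  0.0002]
0.7 [-0.2  0.2  2.4] normal 1.7 [-0.0005  0.0001  0.0002]
0.6 [0.4 0.6 2.2] normal 2.0 [-0.0006  0.0003  0.    ]
0.5 [-0.6  0.5  1.2] normal 0.8 [-0.0007  0.0005 -0.0001]
20.85
```

View pics/w6.png

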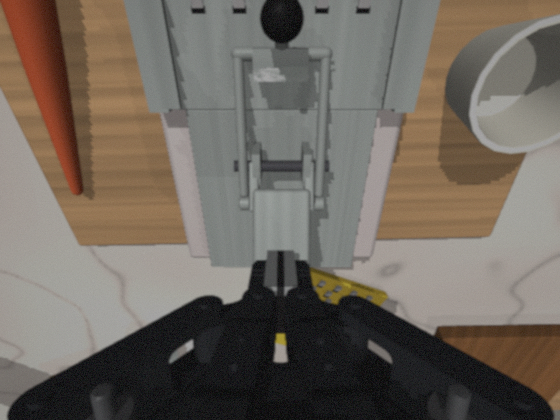

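The loop's legs run forward from its pin at (245–320,205) to the crossbar at y≈52 by the keeper, and the fingertips are on the handle. I'll use the depth to check that the bar is under the lip.

```bash
python3 - <<'E'
from h import *
np.set_printoptions(suppress=True)
W=tobed(cloud(load('w6'))); P=W[np.isfinite(W[...,2])]
for x0 in range(-20,72,4):
    L=P[(abs(abs(P[:,1])-.020)<.002)&(abs(P[:,0]*1000-x0)<2)&(P[:,2]>.0405)]
    M=P[(abs(abs(P[:,1])-.0155)<.0015)&(abs(P[:,0]*1000-x0)<2)&(P[:,2]>.0405)]
    C=P[(abs(P[:,1])<.010)&(abs(P[:,0]*1000-x0)<2)&(P[:,2]>.0405)]
    print(x0,*[(len(a),(np.median(a[:,2])*1000).round(1)) if len(a) else '-' for a in(L,M,C)])
h=P[(abs(P[:,1])<.014)&(P[:,0]<-.008)&(P[:,0]>-.05)&(P[:,2]>.052)]
print('handle slope',np.polyfit(h[:,0],h[:,2],1),len(h))
b=P[(abs(P[:,1])<.009)&(P[:,0]>.05)&(P[:,2]>.058)]; print(b.mean(0),len(b))
E
```

```text
-20 (449, np.float64(130.4)) (87, np.float64(67.2)) (820, np.float64(112.4))
-16 (380, np.float64(126.8)) (171, np.float64(122.8)) (1700, np.float64(125.8))
-12 (132, np.float64(57.6)) (88, np.float64(61.4)) (894, np.float64(138.9))
-8 (402, np.float64(157.8)) (268, np.float64(141.2)) (3062, np.float64(158.4))
-4 (148, np.float64(56.1)) (1007, np.float64(152.4)) (2192, np.float64(154.4))
0 (142, np.float64(55.2)) (643, np.float64(161.3)) (1253, np.float64(161.5))
4 (306, np.float64(167.0)) (840, np.float64(168.4)) (1079, np.float64(168.1))
8 (123, np.float64(53.6)) (69, np.float64(53.0)) -
12 (126, np.float64(52.9)) (3, np.float64(51.0)) -
16 (130, np.float64(52.3)) - -
20 (133, np.float64(51.5)) (2, np.float64(50.0)) -
24 (142, np.float64(50.7)) (1, np.float64(50.7)) -
28 (140, np.float64(50.0)) - -
32 (152, np.float64(49.2)) (5, np.float64(48.9)) -
36 (150, np.float64(48.5)) - -
40 (156, np.float64(47.8)) (4, np.float64(47.4)) -
44 (162, np.float64(47.1)) (6, np.float64(46.0)) (335, np.float64(53.2))
48 (173, np.float64(46.4)) (1, np.float64(40.5)) (453, np.float64(53.3))
52 (172, np.float64(45.9)) (117, np.float64(45.9)) (477, np.float64(53.4))
56 (85, np.float64(45.4)) (71, np.float64(45.5)) (383, np.float64(53.4))
60 - (1, np.float64(40.6)) (186, np.float64(71.2))
64 - (1, np.float64(40.8)) (494, np.float64(73.7))
68 (1, np.float64(41.2)) (4, np.float64(40.9)) (603, np.float64(74.2))
handle slope [1.37803919 0.13438105] 10251
[ 0.06675886 -0.00048206  0.07312528] 1605
```

The bar axis is at about (53, 42.5) mm, under the lip and against the post of a keeper now at home, so it is hooked. Continuing to close.

```bash
python3 - <<'E'
from h import *
for q in (.4,.3,.2,.1,.04):
    p,o=press(q,.001); r.move_linear(p,o,feed=.05); f=F(); print(q,f,(tobed(r.current_eef_pos())-tobed(p)).round(4))
    if np.linalg.norm(f)>15: break
p,o=press(0,-.001); r.move_linear(p,o,feed=.03); r.hold(.2)
z=[0]*1
for i in range(24):
    f=np.mean([F() for _ in range(4)],0); print(round(tobed(p)[2]*1000,1),round(tobed(r.current_eef_pos())[2]*1000,2),f.round(1))
    if f[2]>8: break
    p=p-[0,0,.0003 if f[2]>.8 else .0005]; r.move_linear(p,feed=.02); r.hold(.08)
print(r.current_clock())
E
```

```text
0.4 [-0.6  0.2  0.6] [-0.0006  0.0005 -0.0002]
0.3 [-0.5  0.1  0.5] [-0.0007  0.0006 -0.0002]
0.2 [-0.1  0.5 -0.2] [-0.0006  0.0006 -0.0002]
0.1 [ 0.2 -0.5  0.5] [-0.0005  0.0006 -0.0003]
0.04 [-0.5 -0.6  0.6] [-0.0001  0.0003 -0.0001]
57.0 57.12 [ 0.2 -0.7  0.3]
56.5 56.48 [0.5 0.2 0. ]
56.0 56.01 [0.8 0.7 1.1]
55.7 55.94 [-0.6  0.9  2.5]
55.4 55.87 [0.3 1.2 5.5]
55.1 55.78 [-1.8  1.7  7.7]
54.8 55.73 [0.3 1.2 9.3]
24.6167
```

```bash
python3 - <<'E'
from h import *
np.set_printoptions(suppress=True)
p=r.current_eef_pos()
for i in range(5): r.hold(.25); print(np.mean([F() for _ in range(3)],0).round(1))
r.move_linear(p+np.array([0,0,.10]),feed=.08); r.move_linear(p+np.array([0,0,.17]),feed=.15)
c=snap('wrist','w7'); W=tobed(cloud(c)); P=W[np.isfinite(W[...,2])]
h=P[(abs(P[:,1])<.013)&(P[:,0]<-.015)&(P[:,0]>-.064)&(P[:,2]>.05)&(P[:,2]<.09)]
print('handle slope',np.polyfit(h[:,0],h[:,2],1),len(h),h[:,2].mean())
for n,lo,hi in(('leg',.0185,.0215),('barside',.014,.017)):
    a=P[(abs(P[:,1])>lo)&(abs(P[:,1])<hi)&(P[:,0]>.044)&(P[:,0]<.07)&(P[:,2]>.0425)]; print(n,len(a),np.percentile(a[:,0],[3,97]),np.median(a[:,2]))
k=P[(P[:,2]>.0515)&(P[:,2]<.0555)&(abs(P[:,1])<.011)&(P[:,0]>.03)&(P[:,0]<.07)]; print('keeper',np.percentile(k[:,0],[3,97]))
im=c['pixels'][:300,100:460,::-1]; cv2.imwrite('pics/w7c.png',cv2.convertScaleAbs(cv2.resize(im,None,fx=2,fy=2),alpha=1.4)); print(r.current_clock())
E
```

```text
[0.2 3.  8.7]
[-1.   2.3  9.5]
[0.9 2.3 9.4]
[0.2 2.1 9.3]
[-0.3  2.6  8.6]
handle slope [0.00069785 0.05593322] 1165 0.05590607902655547
leg 83 [0.04444493 0.05630856] 0.04504538989070839
barside 36 [0.05179396 0.05636766] 0.04492761617241379
keeper [0.04385843 0.05550359]
27.9417
```

View pics/w7c.png

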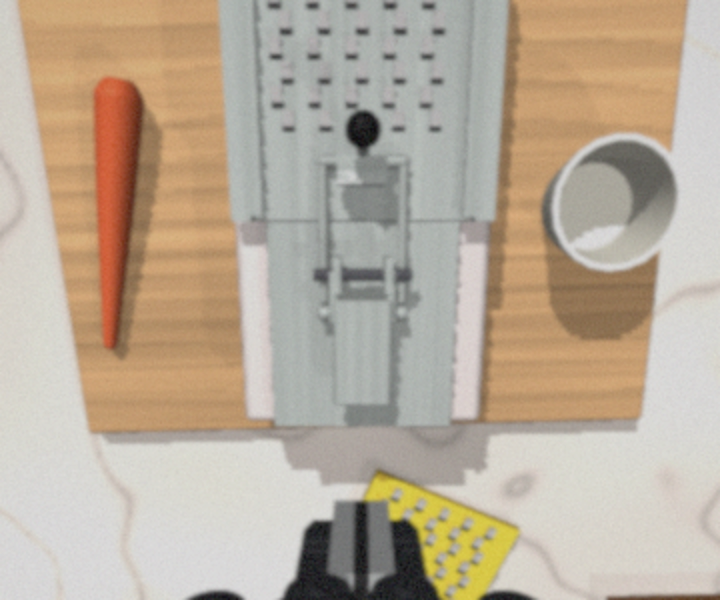

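The lever lies flat at (362,350), with its top at 55.9 mm. The loop is hooked behind the keeper at (360,175), and the plate is home with no gap at y≈218. The robot is clear of everything.

```bash
python3 -c "
from workcell import r
print(r.finish_job())"
```

```text
the job is handed in; nothing more can be done
None
```

The job is handed in: the loop is hooked behind the keeper's lip, the plate is home with no gap, and the lever lies flat after a 1.25 s press at about 9 N; the plate had already reached the stop when I pushed the loop's bar into the keeper, before the lever was closed.

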